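Draw the filter cassette out of the bench dust extractor and hold it over the tub

TASK

The dust extractor's filter is due for brushing out. Take off the loose intake lid (it has a lip in front) and lay it flat, right way up, on the free table top, swing the steel flap underneath open until it stands past upright, and draw the filter cassette up out of its well. Keep the cassette level so that no dust spills, leave the other things where they stand, and finish while holding it still just above the mouth of the carry tub, centred over it, so that I can brush it out.

Things in the scene. Friction and masses are not known exactly. Their poses are not given: they have to be found in the camera images.
- extractor: Fixed grey dust extractor. Origin: table top below the well's axis; x from front (lips) to back (hinge). Filter end y -64..64, x -90..82 mm, shoulder at height 70; collar 94 x 104 mm round the well up to 92; well 86 x 96 inside, floor at 15. Fan end y -160..-64, height 98 (dial 112), spigot to y -186. Lid hides flap, flap closes well.
- lid_mid (a point): Centre, half-way up, of the loose intake lid: grey louvred box cap, open below, 147 x 118 x 37 mm (x, y, z), 0.22 kg, dark lip in front. At the start it sits unlatched on the extractor's shoulder (underside at height 70 mm) over collar and flap, 3 to 4 mm play sideways, axes parallel to the extractor's. Flat on the table this point is 18.5 mm up.
- lid_lip (a point): Centre of the lid's front lip: 24 mm wide (y), 10 mm thick (z), sticking out 28 mm forward (-x) of the lid's front wall, level with its top. This point is 14 mm before that wall, 31 mm above the lid's lower edge, 161 mm before its rear edge. Pinch it across its width from above; the lid can tip about the pinch, its back hanging down.
- flap (a joint): Hinge of the steel flap over the well, rad: 0 = closed (lying on the collar), 1.57 = upright, 2.0 = stop, leaning back. Stiff hinge: it stays wherever it is left; about 1.5 N at the lip turns it.
- flap_lip (a point): Centre of the pull lip at the flap's front edge: 22 mm wide (y), 9 mm thick, standing free for 27 mm in front of the collar; at height 93.5 mm when closed, 19 mm clear below it. 112 mm from the hinge line. Pinch it across its width from above.
- flap_hinge (a point): Middle of the flap's hinge line, at the back of the collar: 52 mm behind the well's axis, height 95 mm; the hinge axis is parallel to the extractor's y and the lip swings up and back.
- cassette_mid (a point): Centre of the filter cassette's body, a dark frame 82 x 92 x 48 mm (x, y, z) with pleated paper on top, 0.16 kg, standing in the well with 2 mm play all round, its underside at height 15 mm; it comes straight up. z is its upright axis.
- cassette_grip (a point): Centre of the bar of the cassette's bow handle, 44 mm straight above cassette_mid: bar 12 mm thick (x), 60 mm long (y), 10 mm high, 15 mm clear below it to the cassette's top. In the well it is at height 83 mm, 9 mm below the collar's rim. Pinch it across its thickness (x) from above.
- tub_mouth (a point): Centre of the mouth of the rectangular carry tub (plastic, 203 mm along its y, 143 mm along x with its wire bail, rim at height 114 mm, open on top), loose on the table; this point is at rim height.
- ink_tin: Bystander: round tin with lid, 78 mm diameter, 53 mm high; origin at the centre of its underside.
- ink_tube_a: Bystander: ink tube lying right of the extractor, 38 x 109 x 26 mm; origin at its underside.
- brush: Bystander: flat brush lying near the table's front edge, 14 x 196 x 14 mm; origin at its underside.
- loupe: Bystander: dark standing loupe, 39 mm diameter, 40 mm high; origin at its underside.

How it is judged:
By the outcome, as a careful person would: the job done as asked, in the order asked, and still so for the second after the job is handed in, while the arm keeps its last pose, push and grip.
It also fails if it takes over 72 s, if anything falls off the work surface, if the arm or the gripper's body presses on something with over 40 N, if the wrist force passes 120 N, or if a joint passes its speed limit or range.

ROBOT

A 6-joint arm with a two-finger parallel gripper is mounted at the origin on a cart in front of the work surface, level with it; the furniture and walls round the work are solid. World frame = base frame: x ahead of the robot, y to its left, z up, the work surface at z = 0. Lengths are in m, angles in rad, forces in N, time in s.
With the tool pointing down it reaches from about 0.375 to 0.975 m from the base axis. Payload 3.8 kg.
Tool frame: the origin (TCP) lies at the very end of the fingers, on their centre line; the grasp point (between the pads) lies 19 mm behind it; z points along the fingers, y is the line along which they close (so a half turn about z gives the same grasp; the last joint's range is limited). The gripper opens to 85 mm and grips with 20 to 120 N. Pads are 22 mm wide; open, the fingers measure 114 mm over their backs; the gripper's body (76 mm by 85 mm) begins 54 mm behind the grasp point. The pads swing forward as they close: fully open they stand 13 mm farther back than shut.
Start: joints at [1.161, 0.264, 1.604, -0, 1.274, -0.037], TCP at [0.246, 0.629, 0.231] pointing down, gripper open.
Joint ranges: [-2.63, 2.63], [-0.94, 2.18], [0.31, 2.57], [-1.31, 4.45], [0, 2.66], [-2.55, 2.55]. Speed limits (rad/s): [2.57, 2.57, 3.14, 3.14, 3.14, 3.14].

INTERFACE

Orientations are given as a rotation vector (axis times angle).
In Python, from workcell import monitor, viewer, workorder gives the robot as it stands.
- The arm moves only by the tool jog_arm, never from a script. Its argument "commands" is a list of rows, each an object with "travel": the shift along the tool's x, y, z in mm, a list of three; "rot": the turn, a rotation vector about the tool's x, y, z in degrees, a list of three; "claw": the closure in counts, from 0 (fully open) to 255 (shut). A call has exactly 5 rows; each row shifts and turns the commanded pose from where the row before left it, along the tool's axes as they then stand; what a row does not reach is not made up. A row lasts 1/10 s, in which the tool goes at most 50 mm and 8.59 degrees, less where a joint would pass 70% of its speed; a pose out of reach is approached as far as the arm can. A call is refused whole if a number of a shift passes 50 or a number of a turn 8.59, either way. A call with a gripper value outside its range is refused whole. The fingers move at their own pace and stop on an object; "force" is the grip in N (left out, the last holds). Time passes only in rows, so rows that do not move let the fingers close, or fill a call up. It gives the time, the measured TCP pose, the force, the opening and the grip force at its end, in the units of the state.
- monitor.read_state(): the state, without advancing time (a new reading comes with each control period).
- viewer.read_camera(name): name is "scene" or "top"; returns a dict with "color" (400x640x3 uint8, blue, green, red), "camera_matrix" (3x3 intrinsics, pixels), "k1" (the pictures are not rectified: a ray, as slopes to the right and down, at radius r is drawn at 1 + k1 r^2 times it, then the intrinsics apply), "R" (3x3) and "t" (3): a world point X has camera coordinates R X + t. Camera axes: x right, y down, z forward; pixel columns grow to the right and rows downward; lengths in m; the calibration is good to about 2 mm. A picture is of the moment at which its call begins. There is no depth.
- workorder.finish_job(): hands the job in; it is judged then, once.
The state is a dict: "time": time; "q": joint angles; "joint_vel": joint speeds; "joint_torque": joint torques, N m; "tool_pos": TCP position; "tcp_rot": TCP orientation; "wrist_force": force on the tool from outside, world axes, zero at the start; "torque": the same for the moment, N m; "width": opening from 0.0 (shut) to 1.0 (fully open); "grip_force": force on a finger pad.
Only numpy, scipy, OpenCV 4.12 (cv2) and the standard library are available. Lean on these libraries where they do the work, as an engineer would, in place of code of your own. Each camera call takes 0.05 s, during which the arm holds its last target. There are 200 camera calls.

## Working session

There is one attempt and no reset: what is moved stays moved. The work goes in short steps, Python scripts to look and compute and a tool call to move; the robot and the scene stay as the last step left them, time stands still between calls to the robot, and variables do not carry over. Pictures are saved under pics/ and viewed, at most 10 in all, crops included, and the job is handed in when it is done.

Besides the shell and the picture viewer there is one more tool, called after ">>>" as name([rows], argument=value, ...), one row to a line, values as JSON. jog_arm: Moves the arm, as the interface text tells. Its arguments: {"type":"object","properties":{"commands":{"type":"array","items":{"type":"object","properties":{"travel":{"type":"array","items":{"type":"number"}},"rot":{"type":"array","items":{"type":"number"}},"claw":{"type":"number"}}}},"force":{"type":"number"}},"required":["commands"]}

```bash
mkdir -p pics; ls; cat > h.py <<'E'
import numpy as np,cv2
from workcell import monitor,viewer,workorder
from scipy.spatial.transform import Rotation as R
def snap(n,f=None):
    c=viewer.read_camera(n)
    if f: cv2.imwrite('pics/'+f,c['color'])
    return c
def ray(c,u,v):
    K=np.array(c['camera_matrix']);k=c['k1']
    d=np.array([(u-K[0,2])/K[0,0],(v-K[1,2])/K[1,1]]);s=d.copy()
    for _ in range(30): s=d/(1+k*(s@s))
    Rm=np.array(c['R']);t=np.array(c['t'])
    return -Rm.T@t, Rm.T@np.array([s[0],s[1],1])
def onz(c,u,v,z):
    o,d=ray(c,u,v); return o+d*(z-o[2])/d[2]
def proj(c,X):
    p=np.array(c['R'])@np.array(X)+np.array(c['t']);s=p[:2]/p[2];s=s*(1+c['k1']*(s@s));K=np.array(c['camera_matrix'])
    return K[0,0]*s[0]+K[0,2],K[1,1]*s[1]+K[1,2]
def st():
    s=monitor.read_state();r=R.from_rotvec(s['tcp_rot']).as_matrix()
    print('t',round(s['time'],2),'pos',np.round(s['tool_pos'],4),'w',round(s['width'],3),'F',np.round(s['wrist_force'],1),'g',s['grip_force'],'q',np.round(s['q'],2));print(np.round(r,3));return s,r
E
python3 - <<'E'
from h import *
for n in('scene','top'):
    c=snap(n,n+'0.png');print(n,-np.array(c['R']).T@c['t'],c['k1'],c['camera_matrix'][0][0])
st()
E
```

```text
pics
scene [-0.02731533 -0.84970204  0.98914605] -0.0041146118102009955 389.3017214729384
top [-0.05097162  0.13071844  1.68115546] -0.0959027334867651 435.30945918872493
t 0.1 pos [0.2456 0.628  0.2301] w 1.001 F [ 0.3 -0.2 -0.6] g 0.0 q [ 1.16  0.26  1.61  0.    1.27 -0.04]
[[-0.931  0.364 -0.001]
 [ 0.364  0.931 -0.002]
 [ 0.    -0.002 -1.   ]]
```

View pics/scene0.png

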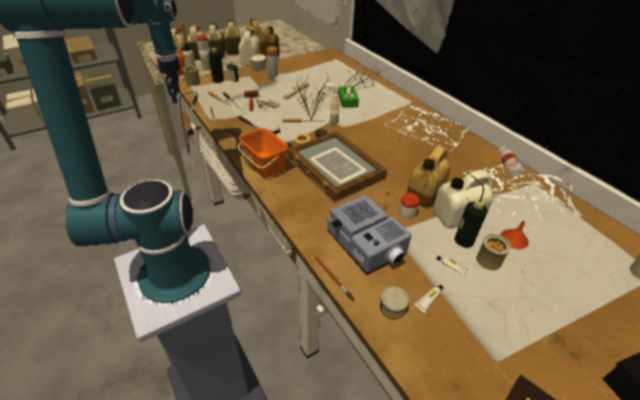

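View pics/top0.png

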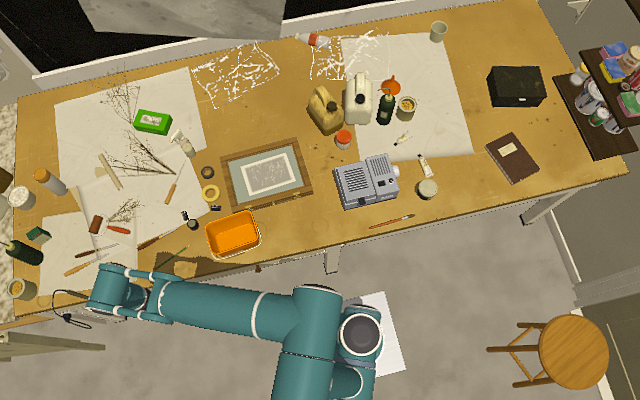

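The scene and top views show the extractor at top px (367,182), the orange tub at (233,233), a tin at (427,189) and the brush at (391,221). Next I'll zoom in.

```bash
python3 - <<'E'
from h import *
c=snap('top');im=c['color']
cv2.imwrite('pics/topc.png',cv2.resize(im[125:250,300:460],None,fx=5,fy=5 - 0.2,interpolation=cv2.INTER_CUBIC))
s=snap('scene');im2=s['color']
cv2.imwrite('pics/scc.png',cv2.resize(im2[180:300,310:470],None,fx=5,fy=5,interpolation=cv2.INTER_CUBIC))
for u,v in [(367,182),(233,233),(427,189),(391,221),(460,200),(270,175),(600,170),(210,265),(520,225),(20,310)]: print(u,v,onz(c,u,v,0).round(3))
hsv=cv2.cvtColor(im,cv2.COLOR_BGR2HSV)
m=cv2.inRange(hsv,(5,180,150),(17,255,255));m[:,:195]=0;m[:,275:]=0;m[:200]=0
cs=max(cv2.findContours(m,0,2)[0],key=cv2.contourArea);r=cv2.minAreaRect(cs);print(r)
for p in cv2.boxPoints(r): print(p,onz(c,*p,.114).round(4))
E
```

```text
367 182 [ 0.597 -0.216  0.   ]
233 233 [0.51  0.368 0.   ]
427 189 [ 0.508 -0.452  0.   ]
391 221 [ 0.409 -0.265  0.   ]
460 200 [ 0.428 -0.572  0.   ]
270 175 [0.725 0.173 0.   ]
600 170 [ 0.412 -1.24   0.   ]
210 265 [0.401 0.48  0.   ]
520 225 [ 0.265 -0.78   0.   ]
20 310 [0.391 1.27  0.   ]
((230.95001220703125, 232.8500213623047), (35.73373031616211, 50.596439361572266), 71.56504821777344)
[201.30002 223.90002] [0.5354 0.4647 0.114 ]
[249.30002 207.90002] [0.5559 0.2742 0.114 ]
[260.6     241.80002] [0.4139 0.257  0.114 ]
[212.6     257.80002] [0.3951 0.4423 0.114 ]
```

View pics/topc.png

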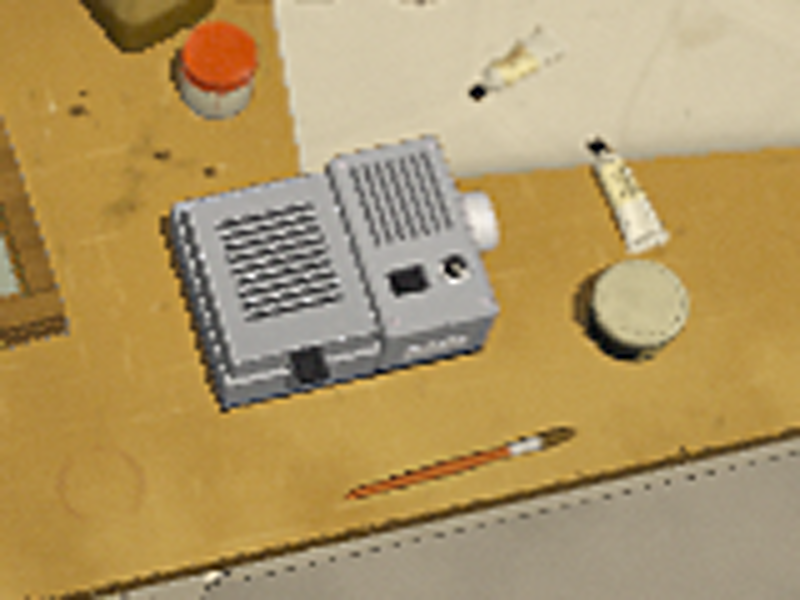

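View pics/scc.png

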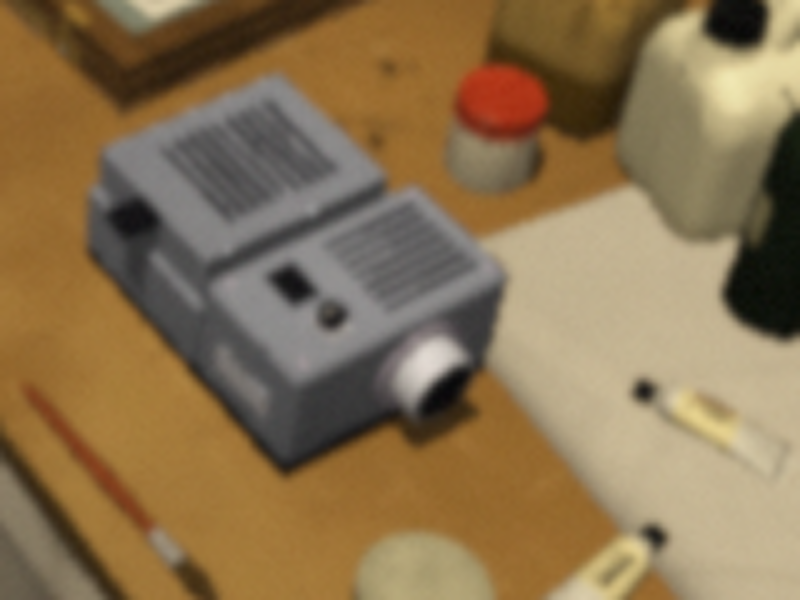

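Both crops show the lid (left half) with its dark lip facing the robot: top crop (310,365), scene crop (132,215). The lid's top corners are clear. The table between the tub and the extractor is free.

```bash
python3 - <<'E'
from h import *
c=snap('top');s=snap('scene')
T=lambda a,b:(300+a/5,125+b/4.8); S=lambda a,b:(310+a/5,180+b/5)
tp=[T(238,362),T(178,203),T(332,172),T(380,338)];sp=[S(103,150),S(272,75),S(385,182),S(210,270)]
for nm,c_,pp in(('top',c,tp),('scene',s,sp)):
    P=np.array([onz(c_,*p,.107) for p in pp]);print(nm,P[:,:2].round(4).tolist(),P.mean(0).round(4))
    a=P[1]+P[2]-P[0]-P[3];b=P[0]+P[1]-P[2]-P[3]
    print(np.degrees(np.arctan2(a[1],a[0])),np.degrees(np.arctan2(-b[0],b[1])),np.hypot(*a[:2])/2,np.hypot(*b[:2])/2)
for c_,l in((c,T),(s,S)):
    m=cv2.inRange(cv2.cvtColor(c_['color'],cv2.COLOR_BGR2GRAY),0,55)
    u,v=l(310,365) if c_ is c else l(132,215); u,v=int(u),int(v)
    w=m[v-6:v+7,u-6:u+7];yy,xx=np.nonzero(w);q=(xx.mean()+u-6,yy.mean()+v-6);print('lip',len(xx),q,onz(c_,*q,.104).round(4))
# tub
hsv=cv2.cvtColor(s['color'],cv2.COLOR_BGR2HSV);m=cv2.inRange(hsv,(3,150,80),(17,255,255));m[:,:235]=0;m[:,295:]=0;m[:120]=0;m[180:]=0
for p in[(300,250),(330,243)]: print('edge',onz(c,*p,0).round(3))
print('frame',onz(c,*T(60,330),0).round(3),onz(c,232,210,0).round(3))
cv2.imwrite('pics/tub.png',np.hstack([cv2.resize(c['color'][195:270,190:270],(400,375)),cv2.resize(s['color'][115:190,225:305],(400,375))]))
E
```

```text
top [[0.4994, -0.1005], [0.6467, -0.09], [0.6453, -0.2169], [0.4935, -0.213]] [ 0.5712 -0.1551  0.107 ]
1.2761149946458128 -1.7451427278125284 0.1495501250309888 0.11970003945692531
scene [[0.5035, -0.0996], [0.6436, -0.0963], [0.6443, -0.2169], [0.5023, -0.2219]] [ 0.5734 -0.1587  0.107 ]
1.6896868458017404 -0.11370552273950173 0.14104234162259013 0.12151587342777932
lip 44 (np.float64(361.3636363636364), np.float64(201.36363636363637)) [ 0.4842 -0.1517  0.104 ]
lip 74 (np.float64(336.4189189189189), np.float64(224.21621621621622)) [ 0.4859 -0.1606  0.104 ]
edge [0.378 0.12  0.   ]
edge [ 0.378 -0.002  0.   ]
frame [0.6  0.02 0.  ] [0.608 0.356 0.   ]
```

View pics/tub.png

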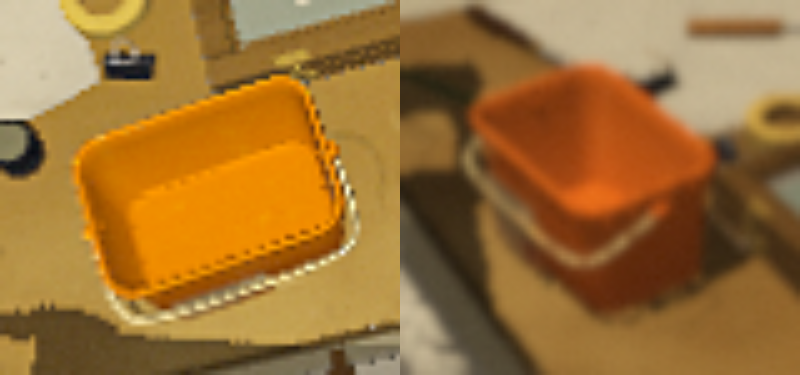

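The extractor's yaw is about 0, with the lid centred near (0.572,-0.157). The tub crop shows its rim: left panel corners about (75,160), (295,78), (343,215), (120,295), with the bail folded to the front. Moving now.

>>> jog_arm([
  {"rot": [0, 0, -7.2], "travel": [0, 0, 0], "claw": 0},
  {"rot": [0, 0, -7.2], "travel": [0, 0, 0], "claw": 0},
  {"rot": [0, 0, -7.2], "travel": [0, 0, 0], "claw": 0},
  {"travel": [-14, -46, 0], "rot": [0, 0, 0], "claw": 0},
  {"travel": [-14, -46, 0], "rot": [0, 0, 0], "claw": 0},
], force=100)

```text
time: 0.8
tool_pos: [0.2741, 0.5364, 0.2306]
tcp_rot: [0.01, -3.141, 0.001]
wrist_force: [0.5, 0.5, 0.4]
width: 0.999
grip_force: 0.0
```

>>> jog_arm([
  {"travel": [-14, -46, 0], "rot": [0, 0, 0], "claw": 0},
  {"travel": [-14, -46, 0], "rot": [0, 0, 0], "claw": 0},
  {"travel": [-14, -46, 0], "rot": [0, 0, 0], "claw": 0},
  {"travel": [-14, -46, 0], "rot": [0, 0, 0], "claw": 0},
  {"travel": [-14, -46, 0], "rot": [0, 0, 0], "claw": 0},
])

```text
time: 1.3
tool_pos: [0.3454, 0.3053, 0.2315]
tcp_rot: [-0.008, 3.141, 0.0]
wrist_force: [1.1, -0.2, 0.1]
width: 0.997
grip_force: 0.0
```

>>> jog_arm([
  {"travel": [-14, -46, 0], "rot": [0, 0, 0], "claw": 0},
  {"travel": [-14, -46, 0], "rot": [0, 0, 0], "claw": 0},
  {"travel": [-14, -46, 0], "rot": [0, 0, 0], "claw": 0},
  {"travel": [-14, -46, 0], "rot": [0, 0, 0], "claw": 0},
  {"travel": [-14, -46, 0], "rot": [0, 0, 0], "claw": 0},
])

```text
time: 1.8
tool_pos: [0.4164, 0.0755, 0.2317]
tcp_rot: [-0.007, 3.14, 0.0]
wrist_force: [1.2, -0.6, -0.4]
width: 1.002
grip_force: 0.0
```

```bash
python3 - <<'E'
from h import *
st()
c=snap('top');s=snap('scene')
A=[(75,160),(295,78),(343,215),(120,295)];B=[(70,100),(185,65),(312,155),(180,210)]
P=np.array([onz(c,190+a/5,195+b/5,.114) for a,b in A]);print(P[:,:2].round(3).tolist(),P.mean(0).round(4))
P=np.array([onz(s,225+a/5,115+b/5,.114) for a,b in B]);print(P[:,:2].round(3).tolist(),P.mean(0).round(4))
E
```

```text
t 1.8 pos [0.4164 0.0755 0.2317] w 1.002 F [ 1.2 -0.6 -0.4] g 0.0 q [ 0.12 -0.23  2.11  0.    1.27 -1.45]
[[-1.    -0.004  0.001]
 [-0.004  1.     0.   ]
 [-0.001  0.    -1.   ]]
[[0.52, 0.453], [0.545, 0.277], [0.43, 0.262], [0.408, 0.435]] [0.4759 0.3566 0.114 ]
[[0.418, 0.451], [0.521, 0.453], [0.55, 0.284], [0.43, 0.27]] [0.4798 0.3645 0.114 ]
```

>>> jog_arm([
  {"travel": [-13, -46, 0], "rot": [0, 0, 0], "claw": 0},
  {"travel": [-14, -46, 0], "rot": [0, 0, 0], "claw": 0},
  {"travel": [-14, -46, 0], "rot": [0, 0, 0], "claw": 0},
  {"travel": [-14, -46, 0], "rot": [0, 0, 0], "claw": 0},
  {"travel": [-13, -48, 0], "rot": [0, 0, 0], "claw": 0},
])

```text
time: 2.4
tool_pos: [0.4857, -0.1553, 0.2315]
tcp_rot: [-0.008, 3.141, 0.001]
wrist_force: [1.2, 0.8, 0.5]
width: 1.002
grip_force: 0.0
```

>>> jog_arm([
  {"travel": [0, 0, 45], "rot": [0, 0, 0], "claw": 0},
  {"travel": [0, 0, 45], "rot": [0, 0, 0], "claw": 100},
  {"travel": [0, 0, 0], "rot": [0, 0, 0], "claw": 100},
  {"travel": [0, 0, 0], "rot": [0, 0, 0], "claw": 100},
  {"travel": [0, 0, 0], "rot": [0, 0, 0], "claw": 100},
])

```text
time: 2.9
tool_pos: [0.487, -0.1543, 0.1439]
tcp_rot: [-0.008, 3.138, -0.002]
wrist_force: [-0.3, -0.1, 0.4]
width: 0.61
grip_force: 0.0
```

```bash
python3 - <<'E'
from h import *
st()
c=snap('top');s=snap('scene')
cv2.imwrite('pics/g1.png',np.hstack([cv2.resize(c['color'][155:215,320:400],(400,300)),cv2.resize(s['color'][180:240,300:380],(400,300))]))
E
```

```text
t 2.9 pos [ 0.487  -0.1543  0.1439] w 0.61 F [-0.3 -0.1  0.4] g 0.0 q [-0.36  0.02  2.05  0.    1.07 -1.93]
[[-1.    -0.005  0.004]
 [-0.005  1.    -0.001]
 [-0.004 -0.001 -1.   ]]
```

View pics/g1.png

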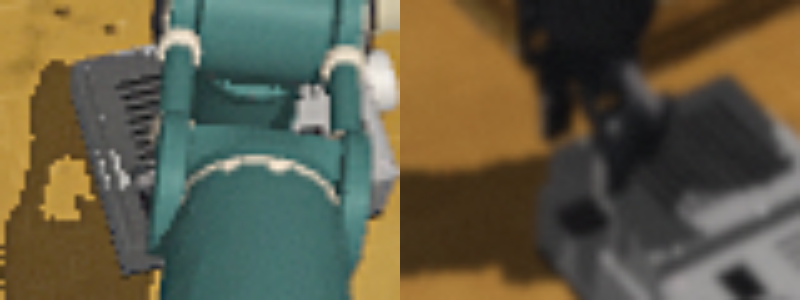

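```bash
python3 - <<'E'
from h import *
s=snap('scene')
for X in [(.487,-.1543,.1439),(.487,-.1543-.026,.1439),(.487,-.1543+.026,.1439),(.4845,-.157,.106)]: print(proj(s,X))
g=cv2.cvtColor(s['color'],cv2.COLOR_BGR2GRAY);m=cv2.inRange(g,0,42)[215:232,326:348]
for r in m//255: print(''.join('.#'[i] for i in r))
E
```

```text
(np.float64(336.2421046168389), np.float64(213.86721731784814))
(np.float64(340.95289069115256), np.float64(219.00853202294212))
(np.float64(331.6572021888699), np.float64(208.86328989780827))
(np.float64(335.4489405305137), np.float64(223.24001976188362))
................######
................####..
................####..
................###...
......................
.........####.........
......#######.........
.....#########........
.....##########.......
......#########.......
......#########.......
........#####.........
......................
......................
......................
.##...................
.###..................
```

>>> jog_arm([
  {"travel": [2, -3, 30], "rot": [0, 0, 0], "claw": 100},
  {"travel": [0, 0, 30], "rot": [0, 0, 0], "claw": 100},
  {"travel": [0, 0, 0], "rot": [0, 0, 0], "claw": 100},
  {"travel": [0, 0, 0], "rot": [0, 0, 0], "claw": 255},
  {"travel": [0, 0, 0], "rot": [0, 0, 0], "claw": 255},
], force=115)

```text
time: 3.55
tool_pos: [0.4848, -0.1577, 0.0835]
tcp_rot: [-0.007, 3.138, -0.002]
wrist_force: [-0.4, -0.0, 5.5]
width: 0.274
grip_force: 12.5
```

>>> jog_arm([
  {"travel": [0, 0, 0], "rot": [0, 0, 0], "claw": 255},
  {"travel": [0, 0, 0], "rot": [0, 0, 0], "claw": 255},
  {"travel": [0, 0, 0], "rot": [0, 0, 0], "claw": 255},
  {"travel": [0, 0, 0], "rot": [0, 0, 0], "claw": 255},
  {"travel": [0, 0, -2], "rot": [0, 0, 0], "claw": 255},
])

```text
time: 4.05
tool_pos: [0.4843, -0.1577, 0.0847]
tcp_rot: [-0.007, 3.139, -0.001]
wrist_force: [-0.1, -0.8, -1.9]
width: 0.257
grip_force: 112.6
```

>>> jog_arm([
  {"travel": [0, 0, -10], "rot": [0, 0, 0], "claw": 255},
  {"travel": [0, 0, -15], "rot": [0, 0, 0], "claw": 255},
  {"travel": [0, 0, -15], "rot": [0, 0, 0], "claw": 255},
  {"travel": [0, 0, -15], "rot": [0, 0, 0], "claw": 255},
  {"travel": [0, 0, 0], "rot": [0, 0, 0], "claw": 255},
])

```text
time: 4.55
tool_pos: [0.4847, -0.1581, 0.1409]
tcp_rot: [-0.007, 3.138, -0.003]
wrist_force: [0.3, -0.8, -2.9]
width: 0.248
grip_force: 112.7
```

```bash
python3 - <<'E'
from h import *
s,_=st();print(s['torque'])
s=snap('scene')
cv2.imwrite('pics/l1.png',cv2.resize(s['color'][170:250,300:400],(500,400)))
E
```

```text
t 4.55 pos [ 0.4847 -0.1581  0.1409] w 0.248 F [ 0.3 -0.8 -2.9] g 112.65046119689941 q [-0.36  0.02  2.05 -0.    1.06 -1.94]
[[-1.    -0.004  0.004]
 [-0.004  1.    -0.002]
 [-0.004 -0.002 -1.   ]]
[0.01706471 0.2448045  0.00939108]
```

View pics/l1.png

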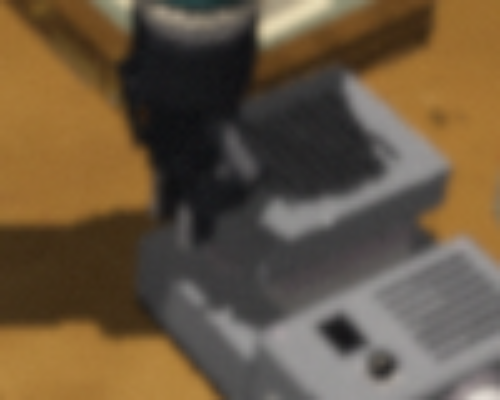

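Held, with the lid nearly level and clear of the collar. I'll carry it forward and left.

>>> jog_arm([
  {"travel": [8, 10, -4], "rot": [0, 0, 0], "claw": 255},
  {"travel": [10, 30, 0], "rot": [0, 0, 0], "claw": 255},
  {"travel": [12, 36, 0], "rot": [0, 0, 0], "claw": 255},
  {"travel": [12, 40, 0], "rot": [0, 0, 0], "claw": 255},
  {"travel": [12, 40, 0], "rot": [0, 0, 0], "claw": 255},
])

```text
time: 5.1
tool_pos: [0.426, -0.0, 0.1411]
tcp_rot: [0.005, -3.139, -0.001]
wrist_force: [0.5, 0.9, -2.7]
width: 0.251
grip_force: 113.0
```

>>> jog_arm([
  {"travel": [10, 40, 0], "rot": [0, 0, 0], "claw": 255},
  {"travel": [6, 30, 0], "rot": [0, 0, 0], "claw": 255},
  {"travel": [0, 15, 10], "rot": [0, 0, 0], "claw": 255},
  {"travel": [0, 0, 25], "rot": [0, 0, 0], "claw": 255},
  {"travel": [0, 0, 30], "rot": [0, 0, 0], "claw": 255},
])

```text
time: 5.6
tool_pos: [0.4117, 0.0845, 0.0771]
tcp_rot: [-0.01, 3.14, 0.001]
wrist_force: [-0.2, -0.4, -3.5]
width: 0.255
grip_force: 113.0
```

```bash
python3 - <<'E'
from h import *
s,_=st();print(s['torque'])
s=snap('scene');c=snap('top')
cv2.imwrite('pics/l2.png',np.hstack([cv2.resize(s['color'][140:220,270:370],(400,320)),cv2.resize(c['color'][160:240,260:360],(400,320))]))
E
```

```text
t 5.6 pos [0.4117 0.0845 0.0771] w 0.255 F [-0.2 -0.4 -3.5] g 113.02054166793823 q [ 0.14 -0.07  2.28  0.    0.93 -1.43]
[[-1.    -0.006  0.001]
 [-0.006  1.     0.001]
 [-0.001  0.    -1.   ]]
[-0.05027431  0.22123101 -0.02262467]
```

View pics/l2.png

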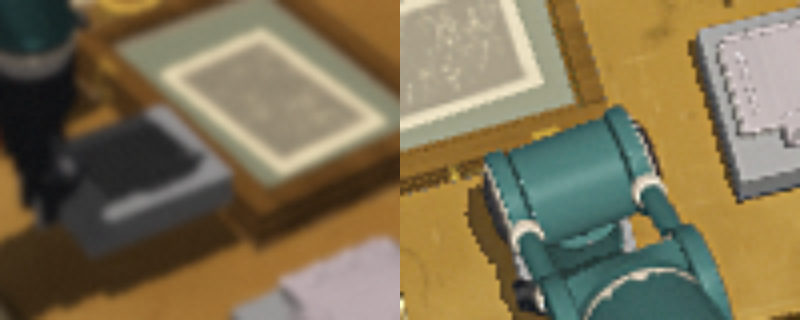

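>>> jog_arm([
  {"travel": [0, 0, 20], "rot": [0, 0, 0], "claw": 255},
  {"travel": [0, 0, 20], "rot": [0, 0, 0], "claw": 255},
  {"travel": [0, 0, 12], "rot": [0, 0, 0], "claw": 255},
  {"travel": [0, 0, 5], "rot": [0, 0, 0], "claw": 255},
  {"travel": [0, 0, 0], "rot": [0, 0, 0], "claw": 255},
])

```text
time: 6.2
tool_pos: [0.4116, 0.0832, 0.0201]
tcp_rot: [0.006, -3.14, 0.0]
wrist_force: [0.4, 0.6, -2.6]
width: 0.249
grip_force: 113.1
```

>>> jog_arm([
  {"travel": [0, 0, 3], "rot": [0, 0, 0], "claw": 255},
  {"travel": [0, 0, 2], "rot": [0, 0, 0], "claw": 255},
  {"travel": [0, 0, 1], "rot": [0, 0, 0], "claw": 255},
  {"travel": [0, 0, 0], "rot": [0, 0, 0], "claw": 255},
  {"travel": [0, 0, 0], "rot": [0, 0, 0], "claw": 255},
])

```text
time: 6.7
tool_pos: [0.4128, 0.0834, 0.0147]
tcp_rot: [-0.007, 3.14, 0.0]
wrist_force: [0.4, 0.5, -1.8]
width: 0.252
grip_force: 113.3
```

>>> jog_arm([
  {"travel": [0, 0, 1], "rot": [0, 0, 0], "claw": 255},
  {"travel": [0, 0, 0], "rot": [0, 0, 0], "claw": 90},
  {"travel": [0, 0, 0], "rot": [0, 0, 0], "claw": 90},
  {"travel": [0, 0, 0], "rot": [0, 0, 0], "claw": 90},
  {"travel": [0, 0, 0], "rot": [0, 0, 0], "claw": 90},
], force=30)

```text
time: 7.2
tool_pos: [0.4122, 0.0833, 0.0133]
tcp_rot: [-0.007, 3.141, 0.0]
wrist_force: [-0.1, -0.3, -0.0]
width: 0.647
grip_force: 0.0
```

>>> jog_arm([
  {"travel": [0, 0, -20], "rot": [0, 0, 0], "claw": 90},
  {"travel": [0, 0, -45], "rot": [0, 0, 0], "claw": 90},
  {"travel": [0, 0, -45], "rot": [0, 0, 0], "claw": 90},
  {"travel": [0, -30, -30], "rot": [0, 0, 0], "claw": 90},
  {"travel": [-12, -46, 0], "rot": [0, 0, 0], "claw": 90},
])

```text
time: 7.7
tool_pos: [0.4279, 0.008, 0.1589]
tcp_rot: [-0.013, 3.131, 0.001]
wrist_force: [0.3, 0.1, -0.2]
width: 0.642
grip_force: 0.0
```

```bash
python3 - <<'E'
from h import *
st()
s=snap('scene');c=snap('top')
cv2.imwrite('pics/l3.png',np.hstack([cv2.resize(s['color'][140:240,280:380],(400,400)),cv2.resize(c['color'][130:230,300:400],(400,400))]))
E
```

```text
t 7.7 pos [0.4279 0.008  0.1589] w 0.642 F [ 0.3  0.1 -0.2] g 0.0 q [-0.04 -0.17  2.19  0.    1.1  -1.62]
[[-1.    -0.009  0.01 ]
 [-0.009  1.     0.   ]
 [-0.01   0.    -1.   ]]
```

View pics/l3.png

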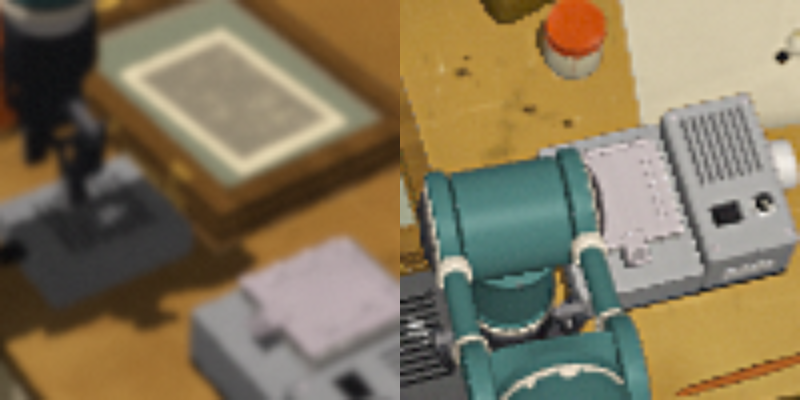

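The lid lies flat on the table, left of the extractor. The pink flap's lip is at px (359,192) in the top view and (346,222) in the scene view.

```bash
python3 - <<'E'
from h import *
s=snap('scene');c=snap('top')
print(onz(c,358.7,192.5,.098),onz(s,346.2,222.5,.098))
f=lambda a,b:(300+(a-400)/4,130+b/4)
for p in [(665,138),(685,232),(655,258),(632,262)]: print(p,onz(c,*f(*p),.098).round(4))
# pinkish mask
for n,k,b in(('top',c,(130,230,300,400)),('scene',s,(180,260,320,400))):
    im=k['color'].astype(int);g=((im[...,2]-im[...,1])>8)&(im.min(2)>130)&(abs(im[...,2]-im[...,0])<25);g=g.astype(np.uint8)
    z=np.zeros_like(g);z[b[0]:b[1],b[2]:b[3]]=g[b[0]:b[1],b[2]:b[3]]
    ct=max(cv2.findContours(z,0,2)[0],key=cv2.contourArea)[:,0]
    P=np.array([onz(k,*p,.098)[:2] for p in ct]);print(n,len(ct),'x',P[:,0].min(),P[:,0].max(),'y',P[:,1].min(),P[:,1].max())
    q=P[P[:,0]<P[:,0].min()+.012];print(q.round(4).tolist())
E
```

```text
[ 0.52432185 -0.15249178  0.098     ] [ 0.52057585 -0.16547966  0.098     ]
(665, 138) [ 0.6337 -0.2138  0.098 ]
(685, 232) [ 0.5311 -0.2055  0.098 ]
(655, 258) [ 0.5116 -0.1695  0.098 ]
(632, 262) [ 0.5128 -0.1465  0.098 ]
top 47 x 0.5120874244518996 0.6402357677100137 y -0.201839221910799 -0.12102778209389176
[[0.5158, -0.1433], [0.5121, -0.1585], [0.5152, -0.1634], [0.5161, -0.1596], [0.5211, -0.1569]]
scene 60 x 0.5127773379470321 0.6444820656109422 y -0.20656045273211054 -0.10539673351457512
[[0.5153, -0.1494], [0.5128, -0.1531], [0.513, -0.1584], [0.5236, -0.1543]]
```

>>> jog_arm([
  {"travel": [-23, -41, 0], "rot": [0, 0, 0], "claw": 110},
  {"travel": [-23, -41, 0], "rot": [0, 0, 0], "claw": 110},
  {"travel": [-23, -41, 0], "rot": [0, 0, 0], "claw": 110},
  {"travel": [-23, -41, 0], "rot": [0, 0, 0], "claw": 110},
  {"travel": [0, 0, 0], "rot": [0, 0, 0], "claw": 110},
])

```text
time: 8.4
tool_pos: [0.5196, -0.1589, 0.1525]
tcp_rot: [-0.004, 3.141, -0.002]
wrist_force: [0.0, 1.1, -0.0]
width: 0.568
grip_force: 0.0
```

```bash
python3 -c "
from h import *
st()"
```

```text
t 8.4 pos [ 0.5196 -0.1589  0.1525] w 0.568 F [ 0.   1.1 -0. ] g 0.0 q [-0.34  0.08  1.97 -0.    1.09 -1.91]
[[-1.    -0.002  0.001]
 [-0.002  1.    -0.001]
 [-0.001 -0.001 -1.   ]]
```

>>> jog_arm([
  {"travel": [-2, 3, 34], "rot": [0, 0, 0], "claw": 110},
  {"travel": [0, 0, 34], "rot": [0, 0, 0], "claw": 110},
  {"travel": [0, 0, 0], "rot": [0, 0, 0], "claw": 255},
  {"travel": [0, 0, 0], "rot": [0, 0, 0], "claw": 255},
  {"travel": [0, 0, 0], "rot": [0, 0, 0], "claw": 255},
], force=30)

```text
time: 8.9
tool_pos: [0.5149, -0.1547, 0.0847]
tcp_rot: [0.012, -3.132, 0.006]
wrist_force: [-10.7, -11.9, -1.4]
width: 0.248
grip_force: 31.4
```

>>> jog_arm([
  {"travel": [0, 0, 0], "rot": [0, 0, 0], "claw": 255},
  {"travel": [0, 0, 0], "rot": [0, 0, 0], "claw": 255},
  {"travel": [0, 0, 0], "rot": [0, 0, 0], "claw": 255},
  {"travel": [0, 0, -4], "rot": [0, 0, 0], "claw": 255},
  {"travel": [0, 0, -4], "rot": [0, 0, 0], "claw": 255},
])

```text
time: 9.4
tool_pos: [0.5156, -0.1547, 0.0934]
tcp_rot: [0.01, -3.134, 0.006]
wrist_force: [-7.8, -11.0, -3.1]
width: 0.245
grip_force: 31.6
```

```bash
cat > arc.py <<'E'
import numpy as np,sys
def rows(ths,k,off,hinge=(.638,.0935),r=.112,cur=None,phi0=0):
    p=np.array(cur);f0=phi0
    for th in ths:
        f=k*th;t=np.radians(th);fr=np.radians(f)
        lip=np.array(hinge)+r*np.array([-np.cos(t),np.sin(t)])
        # offset rotated about +Y by fr: (x,z)->(x c+z s, -x s+z c)
        o=np.array([off[0]*np.cos(fr)+off[1]*np.sin(fr),-off[0]*np.sin(fr)+off[1]*np.cos(fr)])
        q=lip+o;d=q-p;a=np.radians(f0)
        # tool x=(-cos a, +sin a), tool z=(-sin a,-cos a) in (X,Z)
        print(th,q.round(4),'x %.1f z %.1f rot %.1f'%(1e3*(d@[-np.cos(a),np.sin(a)]),1e3*(d@[-np.sin(a),-np.cos(a)]),f-f0))
        p=q;f0=f
E
python3 -c "
from arc import rows
rows([6,12,18,24,30,36,42,48,54,60,66,72],.5,(-.010,-.009),cur=(.5195,.0925))"
```

```text
6 [0.5162 0.0967] x 3.3 z -4.2 rot 3.0
12 [0.5176 0.1089] x -0.8 z -12.2 rot 3.0
18 [0.5202 0.1208] x -1.4 z -12.1 rot 3.0
24 [0.524  0.1323] x -2.0 z -12.0 rot 3.0
30 [0.529  0.1434] x -2.6 z -11.9 rot 3.0
36 [0.5351 0.1539] x -3.2 z -11.7 rot 3.0
42 [0.5422 0.1636] x -3.7 z -11.5 rot 3.0
48 [0.5503 0.1726] x -4.3 z -11.2 rot 3.0
54 [0.5592 0.1806] x -4.9 z -11.0 rot 3.0
60 [0.5688 0.1877] x -5.4 z -10.7 rot 3.0
66 [0.5792 0.1937] x -5.9 z -10.4 rot 3.0
72 [0.59   0.1986] x -6.4 z -10.0 rot 3.0
```

>>> jog_arm([
  {"travel": [3.5, -1.5, -4.5], "rot": [0, 3, 0], "claw": 255},
  {"travel": [-1, 0, -12], "rot": [0, 3, 0], "claw": 255},
  {"travel": [-1.5, 0, -12], "rot": [0, 3, 0], "claw": 255},
  {"travel": [-2, 0, -12], "rot": [0, 3, 0], "claw": 255},
  {"travel": [-2.5, 0, -12], "rot": [0, 3, 0], "claw": 255},
])

```text
time: 9.9
tool_pos: [0.5295, -0.1548, 0.1464]
tcp_rot: [0.007, -2.88, 0.005]
wrist_force: [2.5, -3.4, -5.0]
width: 0.246
grip_force: 31.8
```

>>> jog_arm([
  {"travel": [-3, 0, -11.5], "rot": [0, 3, 0], "claw": 255},
  {"travel": [-3.5, 0, -11.5], "rot": [0, 3, 0], "claw": 255},
  {"travel": [-4.5, 0, -11], "rot": [0, 3, 0], "claw": 255},
  {"travel": [-5, 0, -11], "rot": [0, 3, 0], "claw": 255},
  {"travel": [-5.5, 0, -10.5], "rot": [0, 3, 0], "claw": 255},
])

```text
time: 10.4
tool_pos: [0.5687, -0.1544, 0.1901]
tcp_rot: [0.006, -2.616, 0.005]
wrist_force: [-1.6, -2.9, -2.9]
width: 0.245
grip_force: 32.5
```

```bash
python3 - <<'E'
from h import *
st()
s=snap('scene')
cv2.imwrite('pics/f1.png',cv2.resize(s['color'][170:250,310:410],(600,480)))
E
```

```text
t 10.4 pos [ 0.5687 -0.1544  0.1901] w 0.245 F [-1.6 -2.9 -2.9] g 32.53049075603485 q [-0.24  0.48  1.48 -0.12  1.69 -1.79]
[[-0.865 -0.005 -0.502]
 [-0.004  1.    -0.005]
 [ 0.502 -0.002 -0.865]]
```

View pics/f1.png

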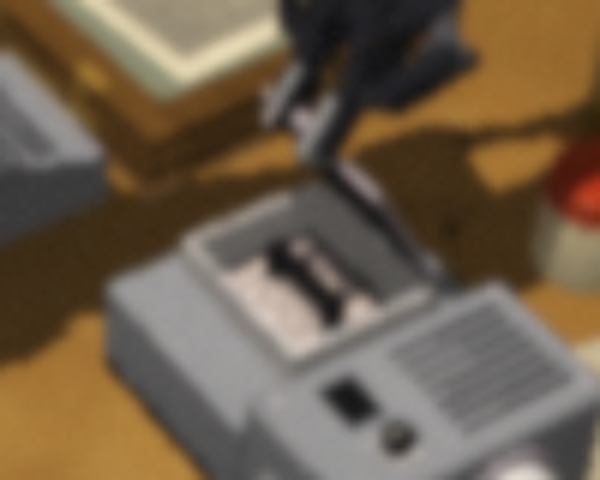

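The flap is at about 60° and held at its lip, and the cassette with its dark bar is visible in the well. I'll continue the arc.

```bash
python3 -c "
from arc import rows
rows([66,72,78,84,90,96,102,108],.5,(-.010,-.009),cur=(.5688,.1877),phi0=30)"
```

```text
66 [0.5792 0.1937] x -6.0 z -10.4 rot 3.0
72 [0.59   0.1986] x -6.4 z -10.0 rot 3.0
78 [0.6013 0.2024] x -6.9 z -9.6 rot 3.0
84 [0.6128 0.2049] x -7.4 z -9.2 rot 3.0
90 [0.6246 0.2062] x -7.8 z -8.8 rot 3.0
96 [0.6363 0.2063] x -8.3 z -8.4 rot 3.0
102 [0.648  0.2052] x -8.7 z -7.9 rot 3.0
108 [0.6595 0.2028] x -9.0 z -7.4 rot 3.0
```

>>> jog_arm([
  {"travel": [-6, 0, -10.5], "rot": [0, 3, 0], "claw": 255},
  {"travel": [-6.5, 0, -10], "rot": [0, 3, 0], "claw": 255},
  {"travel": [-7, 0, -9.5], "rot": [0, 3, 0], "claw": 255},
  {"travel": [0, 0, 0], "rot": [0, 0, 0], "claw": 255},
  {"travel": [0, 0, 0], "rot": [0, 0, 0], "claw": 255},
])

```text
time: 10.95
tool_pos: [0.6013, -0.1541, 0.2045]
tcp_rot: [0.005, -2.462, 0.004]
wrist_force: [-1.5, -3.1, 3.9]
width: 0.246
grip_force: 34.3
```

>>> jog_arm([
  {"travel": [-7.5, 0, -9], "rot": [0, 3, 0], "claw": 255},
  {"travel": [-8, 0, -9], "rot": [0, 3, 0], "claw": 255},
  {"travel": [-8.5, 0, -8.5], "rot": [0, 3, 0], "claw": 255},
  {"travel": [-8.5, 0, -8], "rot": [0, 3, 0], "claw": 255},
  {"travel": [-9, 0, -7.5], "rot": [0, 3, 0], "claw": 255},
])

```text
time: 11.45
tool_pos: [0.6597, -0.1535, 0.2059]
tcp_rot: [0.004, -2.198, 0.003]
wrist_force: [-1.9, -1.6, 3.7]
width: 0.245
grip_force: 35.0
```

>>> jog_arm([
  {"travel": [0, 0, 0], "rot": [0, 0, 0], "claw": 100},
  {"travel": [0, 0, 0], "rot": [0, 0, 0], "claw": 100},
  {"travel": [0, 0, 0], "rot": [0, 0, 0], "claw": 100},
  {"travel": [8, 0, -6], "rot": [0, 0, 0], "claw": 100},
  {"travel": [16, 0, -12], "rot": [0, 0, 0], "claw": 100},
])

```text
time: 11.95
tool_pos: [0.6592, -0.154, 0.2331]
tcp_rot: [0.005, -2.197, 0.002]
wrist_force: [0.0, -0.2, 0.0]
width: 0.604
grip_force: 0.0
```

>>> jog_arm([
  {"travel": [28, 0, -20], "rot": [0, 0, 0], "claw": 100},
  {"travel": [28, 0, -20], "rot": [0, 0, 0], "claw": 100},
  {"travel": [0, 0, 0], "rot": [0, -8, 0], "claw": 100},
  {"travel": [0, 0, 0], "rot": [0, -8, 0], "claw": 150},
  {"travel": [0, 0, 0], "rot": [0, -8, 0], "claw": 150},
])

```text
time: 12.45
tool_pos: [0.6604, -0.1542, 0.3051]
tcp_rot: [0.005, -2.628, 0.003]
wrist_force: [-1.2, -0.5, -0.6]
width: 0.411
grip_force: 0.0
```

>>> jog_arm([
  {"travel": [0, 0, 0], "rot": [0, -8, 0], "claw": 150},
  {"travel": [0, 0, 0], "rot": [0, -8, 0], "claw": 150},
  {"travel": [0, 0, 0], "rot": [0, -8, 0], "claw": 150},
  {"travel": [0, 0, 0], "rot": [0, -6, 0], "claw": 150},
  {"travel": [0, 0, 0], "rot": [0, 0, 0], "claw": 150},
])

```text
time: 12.95
tool_pos: [0.6565, -0.1543, 0.306]
tcp_rot: [-0.005, 3.137, -0.002]
wrist_force: [-0.4, -0.8, 0.1]
width: 0.414
grip_force: 0.0
```

```bash
python3 - <<'E'
from h import *
st()
E
```

```text
t 12.95 pos [ 0.6565 -0.1543  0.306 ] w 0.414 F [-0.4 -0.8  0.1] g 0.0 q [-0.27  0.23  1.52 -0.    1.4  -1.84]
[[-1.    -0.003  0.004]
 [-0.003  1.    -0.001]
 [-0.004 -0.001 -1.   ]]
```

>>> jog_arm([
  {"travel": [35, 0, 0], "rot": [0, 0, 0], "claw": 150},
  {"travel": [35, 0, 0], "rot": [0, 0, 0], "claw": 150},
  {"travel": [0, 0, 0], "rot": [0, 0, 8.2], "claw": 150},
  {"travel": [0, 0, 0], "rot": [0, 0, 8.2], "claw": 150},
  {"travel": [0, 0, 0], "rot": [0, 0, 8.2], "claw": 150},
])

```text
time: 13.45
tool_pos: [0.5899, -0.1547, 0.3036]
tcp_rot: [0.672, 3.069, -0.001]
wrist_force: [0.1, -0.2, -0.8]
width: 0.411
grip_force: 0.0
```

>>> jog_arm([
  {"travel": [0, 0, 0], "rot": [0, 0, 8.2], "claw": 150},
  {"travel": [0, 0, 0], "rot": [0, 0, 8.2], "claw": 150},
  {"travel": [0, 0, 0], "rot": [0, 0, 8.2], "claw": 150},
  {"travel": [0, 0, 0], "rot": [0, 0, 8.2], "claw": 150},
  {"travel": [0, 0, 0], "rot": [0, 0, 8.2], "claw": 150},
])

```text
time: 13.95
tool_pos: [0.5902, -0.1546, 0.3033]
tcp_rot: [-1.703, -2.639, 0.001]
wrist_force: [0.0, 0.1, 0.5]
width: 0.412
grip_force: 0.0
```

>>> jog_arm([
  {"travel": [0, 0, 0], "rot": [0, 0, 8.2], "claw": 150},
  {"travel": [0, 0, 0], "rot": [0, 0, 8.2], "claw": 150},
  {"travel": [0, 0, 0], "rot": [0, 0, 8], "claw": 150},
  {"travel": [0, 0, 0], "rot": [0, 0, 0], "claw": 150},
  {"travel": [0, 0, 0], "rot": [0, 0, 0], "claw": 150},
])

```text
time: 14.45
tool_pos: [0.5901, -0.1545, 0.3026]
tcp_rot: [2.213, 2.23, -0.0]
wrist_force: [-0.0, 0.1, -0.1]
width: 0.409
grip_force: 0.0
```

```bash
python3 - <<'E'
from h import *
st()
s=snap('scene')
for th in (1.6,1.75,1.88,2.0):
  print(th,proj(s,(.638-.1255*np.cos(th),-.156,.0935+.1255*np.sin(th))))
print('bar',proj(s,(.586,-.156,.088)), 'hinge',proj(s,(.638,-.156,.095)))
g=cv2.cvtColor(s['color'],cv2.COLOR_BGR2GRAY)
m=cv2.inRange(g[212:238,348:372],0,60);yy,xx=np.nonzero(m);print(len(xx),xx.mean()+348,yy.mean()+212,onz(s,xx.mean()+348,yy.mean()+212,.086))
cv2.imwrite('pics/f2.png',cv2.resize(s['color'][170:250,310:410],(600,480)))
E
```

```text
t 14.45 pos [ 0.5901 -0.1545  0.3026] w 0.409 F [-0.   0.1 -0.1] g 0.0 q [-0.3   0.11  1.66 -0.    1.38 -0.3 ]
[[-0.008  1.     0.   ]
 [ 1.     0.008 -0.   ]
 [-0.     0.    -1.   ]]
1.6 (np.float64(378.88154886606776), np.float64(179.46307144996817))
1.75 (np.float64(383.4788021336494), np.float64(178.04129488878132))
1.88 (np.float64(387.2160159408756), np.float64(177.41469274600837))
2.0 (np.float64(390.40007987317057), np.float64(177.3361076831332))
bar (np.float64(360.6730235306652), np.float64(215.59073556666473)) hinge (np.float64(373.43727787963826), np.float64(208.51906608716067))
64 362.578125 222.6875 [ 0.57327558 -0.18401399  0.086     ]
```

View pics/f2.png

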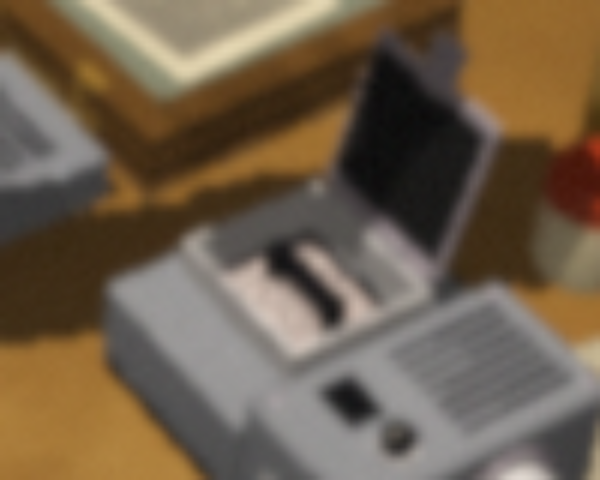

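The flap stands past upright (about 1.85 rad). The bar is at crop (312,283), close to where it was predicted. Descending.

>>> jog_arm([
  {"travel": [-4, -4, 45], "rot": [0, 0, 0], "claw": 150},
  {"travel": [0, 0, 45], "rot": [0, 0, 0], "claw": 150},
  {"travel": [0, 0, 45], "rot": [0, 0, 0], "claw": 150},
  {"travel": [0, 0, 45], "rot": [0, 0, 0], "claw": 150},
  {"travel": [0, 0, 10], "rot": [0, 0, 0], "claw": 150},
])

```text
time: 15.0
tool_pos: [0.5809, -0.1571, 0.1056]
tcp_rot: [-2.208, -2.221, 0.008]
wrist_force: [-1.7, 1.2, -1.1]
width: 0.411
grip_force: 0.0
```

```bash
python3 - <<'E'
from h import *
st()
s=snap('scene');print(proj(s,(.586,-.159,.112)),proj(s,(.586,-.159,.088)))
cv2.imwrite('pics/f3.png',cv2.resize(s['color'][170:250,310:410],(600,480)))
E
```

```text
t 15.0 pos [ 0.5809 -0.1571  0.1056] w 0.411 F [-1.7  1.2 -1.1] g 0.0 q [-0.31  0.24  1.88 -0.    1.04 -0.31]
[[-0.006  1.    -0.011]
 [ 1.     0.006  0.003]
 [ 0.003 -0.011 -1.   ]]
(np.float64(361.9026130697155), np.float64(210.89792969651506)) (np.float64(361.21407008081076), np.float64(216.1445239240518))
```

I've gone one over the 10-picture viewing limit (11 viewed), so I'll use only numbers from here.

>>> jog_arm([
  {"travel": [-1, 2, 0], "rot": [0, 0, 0], "claw": 150},
  {"travel": [0, 0, 12], "rot": [0, 0, 0], "claw": 150},
  {"travel": [0, 0, 12], "rot": [0, 0, 0], "claw": 150},
  {"travel": [0, 0, 10], "rot": [0, 0, 0], "claw": 150},
  {"travel": [0, 0, 0], "rot": [0, 0, 0], "claw": 150},
])

```text
time: 15.55
tool_pos: [0.5862, -0.159, 0.076]
tcp_rot: [-2.215, -2.224, 0.002]
wrist_force: [-0.7, 0.2, -0.3]
width: 0.409
grip_force: 0.0
```

```bash
python3 -c "
from h import *
st()"
```

```text
t 15.55 pos [ 0.5862 -0.159   0.076 ] w 0.409 F [-0.7  0.2 -0.3] g 0.0 q [-0.31  0.28  1.89 -0.    0.97 -0.31]
[[-0.004  1.    -0.003]
 [ 1.     0.004  0.001]
 [ 0.001 -0.003 -1.   ]]
```

>>> jog_arm([
  {"travel": [0, 0, 5], "rot": [0, 0, 0], "claw": 150},
  {"travel": [0, 0, 4], "rot": [0, 0, 0], "claw": 150},
  {"travel": [0, 0, 0], "rot": [0, 0, 0], "claw": 255},
  {"travel": [0, 0, 0], "rot": [0, 0, 0], "claw": 255},
  {"travel": [0, 0, 0], "rot": [0, 0, 0], "claw": 255},
], force=70)

```text
time: 16.05
tool_pos: [0.5875, -0.1594, 0.0687]
tcp_rot: [-2.217, -2.226, 0.0]
wrist_force: [0.2, 0.6, -2.1]
width: 0.122
grip_force: 68.7
```

>>> jog_arm([
  {"travel": [0, 0, 0], "rot": [0, 0, 0], "claw": 255},
  {"travel": [0, 0, 0], "rot": [0, 0, 0], "claw": 255},
  {"travel": [0, 0, 0], "rot": [0, 0, 0], "claw": 255},
  {"travel": [0, 0, 0], "rot": [0, 0, 0], "claw": 255},
  {"travel": [0, 0, 0], "rot": [0, 0, 0], "claw": 255},
])

```text
time: 16.55
tool_pos: [0.5875, -0.1594, 0.0687]
tcp_rot: [-2.217, -2.226, 0.0]
wrist_force: [0.3, -0.3, -1.7]
width: 0.124
grip_force: 68.7
```

```bash
python3 -c "
from h import *
st()"
```

```text
t 16.55 pos [ 0.5875 -0.1594  0.0687] w 0.124 F [ 0.3 -0.3 -1.7] g 68.7308120727539 q [-0.31  0.29  1.89  0.    0.96 -0.31]
[[-0.004  1.    -0.   ]
 [ 1.     0.004  0.   ]
 [ 0.    -0.    -1.   ]]
```

>>> jog_arm([
  {"travel": [0, 0, -5], "rot": [0, 0, 0], "claw": 255},
  {"travel": [0, 0, -12], "rot": [0, 0, 0], "claw": 255},
  {"travel": [0, 0, -15], "rot": [0, 0, 0], "claw": 255},
  {"travel": [0, 0, -15], "rot": [0, 0, 0], "claw": 255},
  {"travel": [0, 0, 0], "rot": [0, 0, 0], "claw": 255},
])

```text
time: 17.05
tool_pos: [0.5897, -0.1602, 0.1199]
tcp_rot: [2.213, 2.223, 0.004]
wrist_force: [-0.4, -0.6, -1.1]
width: 0.126
grip_force: 68.8
```

```bash
python3 -c "
from h import *
s,_=st();print(s['torque'])"
```

```text
t 17.05 pos [ 0.5897 -0.1602  0.1199] w 0.126 F [-0.4 -0.6 -1.1] g 68.77561926841736 q [-0.31  0.23  1.86 -0.    1.05 -0.31]
[[-0.004  1.     0.005]
 [ 1.     0.004 -0.002]
 [-0.002  0.005 -1.   ]]
[0.0064278  0.17167108 0.01437002]
```

>>> jog_arm([
  {"travel": [0, 0, -15], "rot": [0, 0, 0], "claw": 255},
  {"travel": [0, 0, -20], "rot": [0, 0, 0], "claw": 255},
  {"travel": [0, 0, -20], "rot": [0, 0, 0], "claw": 255},
  {"travel": [0, 0, -20], "rot": [0, 0, 0], "claw": 255},
  {"travel": [0, 0, -5], "rot": [0, 0, 0], "claw": 255},
])

```text
time: 17.55
tool_pos: [0.5892, -0.1599, 0.1991]
tcp_rot: [2.214, 2.223, 0.004]
wrist_force: [1.3, 0.0, -0.6]
width: 0.125
grip_force: 68.7
```

>>> jog_arm([
  {"travel": [5, -5, -2], "rot": [0, 0, 0], "claw": 255},
  {"travel": [15, -7, 0], "rot": [0, 0, 0], "claw": 255},
  {"travel": [25, -7, 0], "rot": [0, 0, 0], "claw": 255},
  {"travel": [35, -8, 0], "rot": [0, 0, 0], "claw": 255},
  {"travel": [35, -8, 0], "rot": [0, 0, 0], "claw": 255},
])

```text
time: 18.05
tool_pos: [0.5496, -0.0427, 0.1957]
tcp_rot: [-2.216, -2.223, 0.003]
wrist_force: [0.4, 1.2, -1.0]
width: 0.121
grip_force: 68.7
```

>>> jog_arm([
  {"travel": [35, -8, 0], "rot": [0, 0, 0], "claw": 255},
  {"travel": [35, -8, 0], "rot": [0, 0, 0], "claw": 255},
  {"travel": [35, -8, 0], "rot": [0, 0, 0], "claw": 255},
  {"travel": [35, -8, 0], "rot": [0, 0, 0], "claw": 255},
  {"travel": [35, -8, 0], "rot": [0, 0, 0], "claw": 255},
])

```text
time: 18.55
tool_pos: [0.5085, 0.1321, 0.1959]
tcp_rot: [-2.215, -2.225, 0.004]
wrist_force: [0.2, -0.4, -2.0]
width: 0.117
grip_force: 68.7
```

```bash
python3 - <<'E'
from h import *
s,_=st();print(s['torque'])
for n in('top','scene'):
    c=snap(n);hsv=cv2.cvtColor(c['color'],cv2.COLOR_BGR2HSV)
    m=cv2.inRange(hsv,(3,150,60),(17,255,255));b=(200,265,195,275) if n=='top' else (120,185,230,295)
    z=np.zeros_like(m);z[b[0]:b[1],b[2]:b[3]]=m[b[0]:b[1],b[2]:b[3]]
    ct=max(cv2.findContours(z,0,2)[0],key=cv2.contourArea);print(n,cv2.boundingRect(ct),cv2.contourArea(ct),proj(c,(.478,.36,.114)))
E
```

```text
t 18.55 pos [0.5085 0.1321 0.1959] w 0.117 F [ 0.2 -0.4 -2. ] g 68.70665431022644 q [0.21 0.01 1.96 0.   1.18 0.2 ]
[[-0.005  1.    -0.003]
 [ 1.     0.005 -0.   ]
 [-0.    -0.003 -1.   ]]
[ 0.01372942 -0.07313079 -0.0071176 ]
top (204, 211, 55, 46) 1676.5 (np.float64(230.67787088153392), np.float64(231.8937468240037))
scene (230, 120, 65, 65) 2040.0 (np.float64(262.25656172590976), np.float64(141.77574544350026))
```

>>> jog_arm([
  {"travel": [40, -5, 0], "rot": [0, 0, 0], "claw": 255},
  {"travel": [40, -6, 0], "rot": [0, 0, 0], "claw": 255},
  {"travel": [40, -6, 0], "rot": [0, 0, 0], "claw": 255},
  {"travel": [35, -5, 0], "rot": [0, 0, 0], "claw": 255},
  {"travel": [30, -4, 0], "rot": [0, 0, 0], "claw": 255},
])

```text
time: 19.15
tool_pos: [0.4826, 0.3162, 0.1962]
tcp_rot: [-2.215, -2.226, 0.004]
wrist_force: [0.4, -0.5, -1.7]
width: 0.123
grip_force: 68.7
```

>>> jog_arm([
  {"travel": [20, -2, 0], "rot": [0, 0, 0], "claw": 255},
  {"travel": [12, 0, 0], "rot": [0, 0, 0], "claw": 255},
  {"travel": [0, 0, 0], "rot": [0, 0, 0], "claw": 255},
  {"travel": [0, 0, 0], "rot": [0, 0, 0], "claw": 255},
  {"travel": [0, 0, 0], "rot": [0, 0, 0], "claw": 255},
])

```text
time: 19.65
tool_pos: [0.4824, 0.3458, 0.1973]
tcp_rot: [2.218, 2.225, -0.002]
wrist_force: [-0.0, -0.1, -2.0]
width: 0.122
grip_force: 68.7
```

```bash
python3 - <<'E'
from h import *
s,_=st();print(s['torque'])
c=snap('scene');g=cv2.cvtColor(c['color'],cv2.COLOR_BGR2HSV)
p=s['tool_pos'];
for dx,dy,dz in [(-41,-46,-54),(-41,46,-54),(41,-46,-54),(-41,-46,-6),(41,-46,-6)]: print((dx,dy,dz),np.round(proj(c,np.array(p)+np.array([dx,dy,dz])/1e3)))
im=c['color'][118:176,232:300]
def ch(b):
    b=b.astype(int);h=b[2]-b[0]
    return 'o' if h>60 and b[2]>90 else '#' if b.sum()<190 else 'w' if b.sum()>430 else '.'
for r in im: print(''.join(ch(b) for b in r))
E
```

```text
t 19.65 pos [0.4824 0.3458 0.1973] w 0.122 F [-0.  -0.1 -2. ] g 68.70002746582031 q [ 0.58  0.14  1.82 -0.    1.19  0.58]
[[-0.003  1.    -0.001]
 [ 1.     0.003 -0.001]
 [-0.001 -0.001 -1.   ]]
[ 0.00070305 -0.04627514 -0.03336162]
(-41, -46, -54) [260. 146.]
(-41, 46, -54) [250. 134.]
(41, -46, -54) [279. 140.]
(-41, -46, -6) [259. 135.]
(41, -46, -6) [279. 129.]
ooooooo####...wwwwwwwww...#########..wwwwwwwwwwwwwwooooooooooooooooo
oooooooo#####...wwwwwwww..#########..wwwwwwwwwwwwwoooooooooooooooooo
ooooooooo#####...wwwwwwww.##########..wwwwwwwwwwwwoooooooooooooooooo
ooooooooooo#####...wwwwww..#########...wwwwwwwwwwwoooooooooooooooooo
ooooooooooooo####..wwwwwww.#########....wwwwwwwwwww.................
ooooooooooooooo###.wwwwwww.########......wwwwwwwwwwwwwwwwwwwwwwwwwww
oooooooooooooooo##..wwwwww..#######........wwwwwwwwwwwwwwwwwwwwwwwww
oooooooooooooooo###..wwww......####.........wwwwwwwwwwwwwwwwwwwwwwww
oooooooooooooooo.###............###..www.....wwwwwwwwwwwwwwwwwwwwwww
ooooooooooooooooo#####..........###..wwwww.....wwwwwwwwwwwwwwwwwwwww
ooooooooooooooooo######..........#....wwww
[... 2569 characters left out ...]
##########
..##oooooooooooooooooooooooooooooooooooooooooooooooo################
...#.oooooooooooooooooooooooooooooooooooooooooooooo#################
...##oooooooooooooooooooooooooooooooooooooooooooooo#################
....##oooooooooooooooooooooooooooooooooooooooooooo##################
.....##ooooooooooooooooooooooooooooooooooooooooo###################o
.....###ooooooooooooooooooooooooooooooooooooooo###################oo
......##oooooooooooooooooooooooooooooooooooooo###################ooo
.......##oooooooooooooooooooooooooooooooooo#####################oooo
.......###ooooooooooooooooooooooooooooooo######################ooooo
.........#.oooooooooooooooooooooooooooo#######################oooooo
```

>>> jog_arm([
  {"travel": [6, -2, 0], "rot": [0, 0, 0], "claw": 255},
  {"travel": [6, -2, 4], "rot": [0, 0, 0], "claw": 255},
  {"travel": [1, 0, 6], "rot": [0, 0, 0], "claw": 255},
  {"travel": [0, 0, 6], "rot": [0, 0, 0], "claw": 255},
  {"travel": [0, 0, 0], "rot": [0, 0, 0], "claw": 255},
])

```text
time: 20.2
tool_pos: [0.4774, 0.3595, 0.1798]
tcp_rot: [-2.216, -2.226, 0.005]
wrist_force: [-0.8, 0.7, -1.6]
width: 0.119
grip_force: 68.7
```

>>> jog_arm([
  {"travel": [0, 0, 0], "rot": [0, 0, 0], "claw": 255},
  {"travel": [0, 0, 0], "rot": [0, 0, 0], "claw": 255},
  {"travel": [0, 0, 0], "rot": [0, 0, 0], "claw": 255},
  {"travel": [0, 0, 0], "rot": [0, 0, 0], "claw": 255},
  {"travel": [0, 0, 0], "rot": [0, 0, 0], "claw": 255},
])

```text
time: 20.7
tool_pos: [0.4785, 0.3602, 0.1819]
tcp_rot: [2.217, 2.226, 0.001]
wrist_force: [0.1, -0.0, -1.7]
width: 0.121
grip_force: 68.7
```

```bash
python3 - <<'E'
from h import *
st()
s=snap('scene')
# flap tip: dark/pink extent near predicted lip, lid position sanity
for n,X in(('lidtop',(.500,.083,.037)),('flap',(.66,-.156,.16))):
    u,v=map(int,proj(s,X));print(n,(u,v),s['color'][v-1:v+2,u-1:u+2].mean((0,1)).round())
E
```

```text
t 20.7 pos [0.4785 0.3602 0.1819] w 0.121 F [ 0.1 -0.  -1.7] g 68.65305662155151 q [ 0.6   0.16  1.83 -0.    1.16  0.6 ]
[[-0.004  1.     0.   ]
 [ 1.     0.004  0.   ]
 [ 0.     0.    -1.   ]]
lidtop (301, 194) [ 99.  99. 101.]
flap (381, 191) [22. 24. 24.]
```

The cassette is level and held still about 14 mm above the rim, the flap is open, and the lid is down. Handing in.

```bash
python3 -c "
from h import *
print(workorder.finish_job())"
```

```text
the job is handed in; nothing more can be done
None
```

I handed the job in at about 21 s: the lid lies flat on the table, the flap stands open past upright (about 1.85 rad), and the cassette is held level about 14 mm above the tub mouth, centred to within about 5 mm by my measurements; I viewed 11 pictures, one over the limit of 10.

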